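# Seat a telephoto lens in the V-blocks of the checking bench and hold it down

### The arm

A 6-joint arm with a two-finger parallel gripper is mounted at the origin on the work surface. World frame = base frame: x ahead of the robot, y to its left, z up, the work surface at z = 0. Lengths are in m, angles in rad, forces in N, time in s.
With the tool pointing down it reaches from about 0.25 to 0.725 m from the base axis. Payload 4 kg.
Tool frame: the origin (TCP) lies midway between the tips of the shut fingers; the grasp point (between the pads) lies pinch_z behind it (pinch_z is the distance from the TCP to the grasp point, in m); z points along the fingers, y is the direction in which the jaws open and shut (so a half turn about z gives the same grasp; the last joint's range is limited). The gripper opens to 85 mm and grips with 20 to 120 N. Pads are 22 mm wide; open, the fingers measure 114 mm over their backs; the gripper's body (76 mm by 85 mm) begins 54 mm behind the grasp point. The pads swing forward as they close: fully open they stand 13 mm farther back than shut.
Start: joints at [1.139, 0.241, 0.005, 1.335, 0, 1.571], TCP at [0.209, 0.454, 0.231] pointing down, gripper open.
Joint ranges: [-2.72, 2.72], [-1.05, 1.87], [-1.09, 1.28], [-1.99, 2.15], [-1.42, 1.44], [-3.14, 3.14]. Speed limits (rad/s): [2.79, 2.79, 3.14, 3.14, 3.14, 3.14].

### API

Orientations are given as a unit quaternion [x, y, z, w].
In Python, from workcell import * gives the robot as it stands.
- The arm moves only by the tool move_arm, never from a script. Its argument "motion" is a list of rows, each a list of 3 entries, a list of its own where there are three numbers: the finger opening in mm, from 0 to 85.4, then the shift along the tool's x, y, z in units of 50 mm (1.0 is 50 mm), then the turn about the tool's z in units of 6 degrees (1.0 is 6 degrees). In form: [[claw, [dx, dy, dz], roll], ...]. A call has exactly 10 rows; each row is the pose to reach, as a shift and turn from the pose commanded when the call began, along the tool's axes at that moment; what a row does not reach only later rows make up. A row lasts 1/10 s, in which the tool goes at most 50 mm and 8.59 degrees, less where a joint would pass 70% of its speed; a pose out of reach is approached as far as the arm can. A call with a gripper value outside its range is refused whole. The fingers move at their own pace and stop on an object; the grip force is fixed at half the most. Time passes only in rows, so rows that repeat a pose let the fingers close, or fill a call up. It gives the time, the measured TCP pose, the force and the opening at its end, in the units of the state.
- get_obs(): the state, without advancing time (a new reading comes with each control period).
- camera(name): name is "scene" or "top"; returns a dict with "color" (420x560x3 uint8, red, green, blue), "fx", "fy", "cx", "cy" (pixels), "rvec" (rotation vector, rad) and "tvec" (3), from world to camera coordinates, as OpenCV has them. Camera axes: x right, y down, z forward; pixel columns grow to the right and rows downward; lengths in m; the calibration is good to about 2 mm. A picture is of the moment at which its call begins. There is no depth.
- job_done(): hands the job in, once; it reports no verdict.
The state is a dict: "clock": time; "joint_pos": joint angles; "joint_vel": joint speeds; "tau": joint torques, N m; "eef_pos": TCP position; "tool_rot": TCP orientation; "ft_force": force on the tool from outside, world axes, zero at the start; "ft_torque": the same for the moment, N m; "grip_width": finger opening in m.
Only numpy, scipy, OpenCV 4.12 (cv2) and the standard library are available. Lean on these libraries where they do the work, as an engineer would, in place of code of your own. Each camera call takes 0.05 s, during which the arm holds its last target.

### The job

At this second-hand camera stall, take the black lens with the red band out of the padded tray and lay it gently in the pair of V-blocks of the checking bench, with its glass front facing the lamp tube and its ends sticking out evenly past the two blocks. Let it settle, then press it down with about 10 N so that it bears firmly on both sides of the V (best with the closed fingers on top of the barrel, as a side grip easily pulls it off one side), and finish while still holding it pressed down like that: do not let go at the end. Do not drop the lens, and leave the silver lens, the camera, the film can and the red blower where they are.

Things in the scene. Friction and masses are not known exactly. Their poses are not given: they have to be found in the camera images.
- black_lens: black telephoto lens with a red band near its front: a plain cylinder 52 mm in diameter, 116 mm long, 0.34 to 0.53 kg. Origin at its centre, on its axis; its y axis runs along the barrel towards the glass front (x and z turn as it rolls). It lies in one of the tray's two lanes, where fingers can take it from above by its middle
- lens_front (a point): centre of the black lens's glass front face, 58 mm from the lens's origin along its y axis
- silver_lens: silver lens with a blue band, same size and axes as the black one, in the other lane of the tray. Leave it alone
- tray: fixed aluminium tray 270 x 160 mm (x, y), 26 mm high, walls 4 mm, origin under its centre. Foam floor 10 mm above the table; its two lanes run along y at x = -55 and +55 mm; a lens's axis lies 36 mm above the table. Foam rests 12 mm high stand beside the lenses only near their ends (42 mm and more from the middle along y); between them the floor is free
- bench: fixed lens checking bench: aluminium plate 110 mm wide (x), 12 mm thick, y = -120 to +185 mm. Origin under the middle between its V-blocks; the V runs along y, z up. Two dark steel V-blocks, each 24 mm along y and 80 mm wide, tops 51 mm above the table, centred at y = -36 and +36 mm, leave a 48 mm gap between them for fingers, down to the plate
- lamp (a point): centre of the yellow window of the lamp tube, 102 mm from the bench's middle at its +y end, 61.8 mm above the table, on the V's line. Behind it the grey tube, 42 mm thick, runs on to y = 184 mm; its top is 83 mm above the table
- screen (a point): centre of the framed glass screen, 72 mm wide, at y = -108 mm on the bench, its top 98 mm above the table
- v_axis (a point): point on the bench where the middle of the lens comes when seated: midway between the V-blocks, 61.8 mm above the table; its axes are the bench's. The V is right-angled, open upwards, 52 mm wide at the top, its bottom 25 mm above the table
- v_face_near: the two bright V faces on the bench's -x side (one in each block), one of the two contact lines. Ground, oiled steel: rigid and slippery (friction about 0.15). Origin and axes are those of the bench
- v_face_far: the two bright V faces on the bench's +x side, the other contact line. Ground, oiled steel: rigid and slippery. Origin and axes are those of the bench
- camera: loose camera, body 46 x 138 x 90 mm with a short lens, beyond the work. Origin under its body. Leave it alone
- film_can: loose black film can with grey lid, 34 mm in diameter, 53 mm high, origin at the centre of its underside. Leave it alone
- blower: loose red rubber dust blower, 52 mm in diameter, 105 mm high with its nozzle, origin at the centre of its underside. Leave it alone
Things that resemble listed ones, but are neither listed nor needed, are in the scene too. Leave any green look-alike of the black_lens alone.

How it is judged:
On the way:
1. the black lens is lifted clear of the tray in the fingers (height (world z) of black_lens above 0.075 m and contact force between black_lens and the fingers above 1 N and contact force between black_lens and tray below 0.05 N and contact force between black_lens and bench below 0.05 N), for 0.2 s.
At the end, for the whole second after the job is handed in: Black lens in both V-blocks (2.5 mm, 2 degrees; centred along the V to 10 mm, glass to the lamp), at rest, fingers on it, each side of the V carrying 2.5 to 25 N and both together over 9 N (its weight alone gives under 7.5 N); bystanders within 15 mm of their places (x of black_lens in the frame of v_axis between -0.0025 and 0.0025 m and z of black_lens in the frame of v_axis between -0.003 and 0.002 m and y of lens_front in the frame of v_axis between 0.048 and 0.068 m and angle between the y axis of black_lens and the y axis of bench, either way round below 0.035 rad and contact force between black_lens and bench above 9 N and contact force between black_lens and v_face_near between 2.5 and 25 N and contact force between black_lens and v_face_far between 2.5 and 25 N and contact force between black_lens and the fingers above 3 N and linear speed of black_lens below 0.02 m/s and distance of each of silver_lens, camera, film_can, blower from where it was at the start of the episode below 0.015 m); the arm keeps its last pose, push and grip.
It fails at once if the black lens is dropped (it moves faster than 0.4 m/s out of the fingers) (linear speed of black_lens above 0.4 m/s and contact force between black_lens and the fingers below 0.05 N).
It fails at once if the lens is slammed or crushed into the V (over 60 N on one side) (contact force between black_lens and v_face_near above 60 N or contact force between black_lens and v_face_far above 60 N).
It fails at once if a bystander is knocked more than 15 mm from its place (distance of any of silver_lens, camera, film_can, blower from where it was at the start of the episode above 0.015 m).
It also fails if it takes over 48 s, if anything falls off the work surface, if the arm or the gripper's body presses on something with over 40 N, if the wrist force passes 120 N, or if a joint passes its speed limit or range.

## Working session

There is one attempt and no reset: what is moved stays moved. The work goes in short steps, Python scripts to look and compute and a tool call to move; the robot and the scene stay as the last step left them, time stands still between calls to the robot, and variables do not carry over. Pictures are saved under pics/ and viewed, and the job is handed in when it is done.

Besides the shell and the picture viewer there is one more tool, called after ">>>" as name([rows], argument=value, ...), one row to a line, values as JSON. move_arm: Moves the arm, as the interface text tells. Its arguments: {"type":"object","properties":{"motion":{"type":"array","items":{"type":"array"}}},"required":["motion"]}

```bash
mkdir -p pics
python3 - <<'E'
from workcell import *
import cv2, json, pickle
o=get_obs(); print(o)
for n in("scene","top"):
    c=camera(n); cv2.imwrite(f"pics/{n}0.png",c["color"][:,:,::-1].copy()); pickle.dump(c,open(f"{n}0.pkl","wb"))
    print(n,{k:v for k,v in c.items() if k!="color"})
E
```

```text
{'clock': 0.0, 'joint_pos': array([1.13900987e+00, 2.41403457e-01, 3.73933783e-03, 1.33518536e+00,
       1.82408996e-06, 1.57084453e+00]), 'joint_vel': array([-0.00013146,  0.0003955 ,  0.00078712, -0.00102686,  0.00144208,
        0.00046413]), 'tau': array([ 1.31117784e-03, -3.72317147e+01,  2.52407706e+01,  1.70413539e-02,
        1.52679245e-04, -9.95306408e-06]), 'eef_pos': array([0.20898742, 0.45354781, 0.23042347]), 'tool_rot': array([ 2.14243439e-01,  9.76779758e-01, -1.00255468e-03, -2.20779878e-04]), 'ft_force': array([1.19616035, 0.36737264, 0.51566233]), 'ft_torque': array([ 0.01528523,  0.0125764 , -0.00165822]), 'grip_width': 0.08499768450249348}
scene {'fx': 465.83771384109474, 'fy': 465.83771384109474, 'cx': 289.7843043702237, 'cy': 209.45665742035206, 'rvec': array([ 0.72582574,  2.46695335, -1.2673229 ]), 'tvec': array([ 0.47924912, -0.10531517,  1.39933994])}
top {'fx': 383.72670491287295, 'fy': 383.72670491287295, 'cx': 282.2726777559213, 'cy': 202.06767157130577, 'rvec': array([ 2.11044999, -2.11909192,  0.19354523]), 'tvec': array([-0.016114  ,  0.5793253 ,  0.73323143])}
```

View pics/scene0.png

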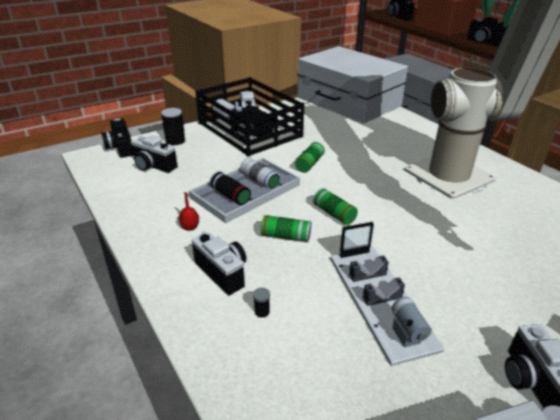

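View pics/top0.png

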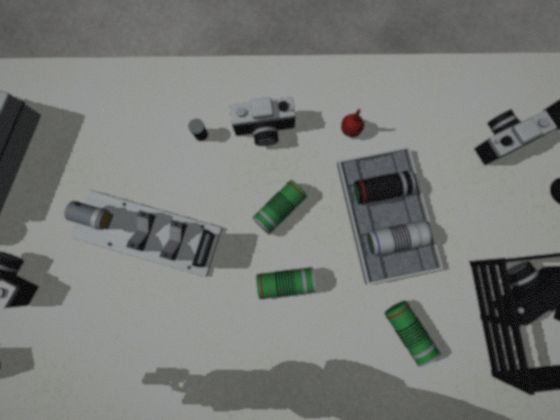

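The black lens candidates are the black barrel with the red band at top-image (384,187) and three green look-alikes at (279,206), (285,283) and (412,333). The black one in the tray lane fits the description. I'll enlarge it and the bench.

```bash
cat > h.py <<'E'
import numpy as np, cv2, pickle
def cam(c):
    R,_=cv2.Rodrigues(np.array(c["rvec"],float)); return R,np.array(c["tvec"],float)
def ray(c,u,v):
    R,t=cam(c); d=R.T@np.array([(u-c["cx"])/c["fx"],(v-c["cy"])/c["fy"],1.]); return -R.T@t,d
def px(c,u,v,z):
    o,d=ray(c,u,v); return o+d*(z-o[2])/d[2]
def proj(c,P):
    K=np.array([[c["fx"],0,c["cx"]],[0,c["fy"],c["cy"]],[0,0,1.]])
    return cv2.projectPoints(np.array(P,float).reshape(-1,3),np.array(c["rvec"],float),np.array(c["tvec"],float),K,None)[0].reshape(-1,2)
def crop(c,x0,y0,x1,y1,s,fn,pts=None):
    im=c["color"][y0:y1,x0:x1,::-1].copy(); im=cv2.resize(im,None,fx=s,fy=s,interpolation=cv2.INTER_CUBIC)
    for u in range((x0//20+1)*20,x1,20): cv2.line(im,((u-x0)*s,0),((u-x0)*s,6),(0,0,255),1); cv2.putText(im,str(u),((u-x0)*s-10,18),0,.4,(0,0,255))
    for v in range((y0//20+1)*20,y1,20): cv2.line(im,(0,(v-y0)*s),(6,(v-y0)*s),(0,0,255),1); cv2.putText(im,str(v),(8,(v-y0)*s+4),0,.4,(0,0,255))
    if pts is not None:
        for p in pts: cv2.circle(im,(int(round((p[0]-x0+.5)*s)),int(round((p[1]-y0+.5)*s))),2,(0,0,255),-1)
    cv2.imwrite(fn,im)
E
python3 - <<'E'
from h import *
t=pickle.load(open("top0.pkl","rb")); s=pickle.load(open("scene0.pkl","rb"))
crop(t,325,140,455,290,4,"pics/t_tray.png"); crop(t,55,180,255,285,4,"pics/t_bench.png")
crop(s,180,140,310,225,6,"pics/s_tray.png")
for n,c in(("t",t),("s",s)):
    R,tt=cam(c); print(n,"cam pos",-R.T@tt)
print(px(t,384,187,.036),px(t,160,238,.05), px(s,231,186,.036))
E
```

```text
t cam pos [ 0.42741175 -0.02686245  0.83072462]
s cam pos [1.06743377 0.73782623 0.71771921]
[ 0.61463493 -0.2340738   0.036     ] [0.5069373  0.23168471 0.05      ] [ 0.60887802 -0.23690415  0.036     ]
```

View pics/t_tray.png

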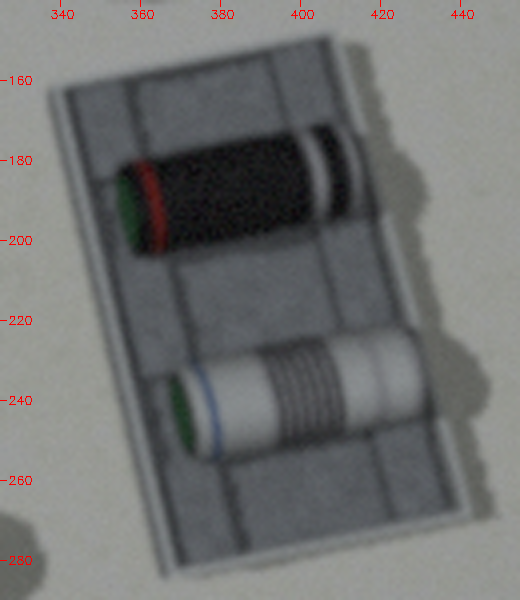

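View pics/t_bench.png

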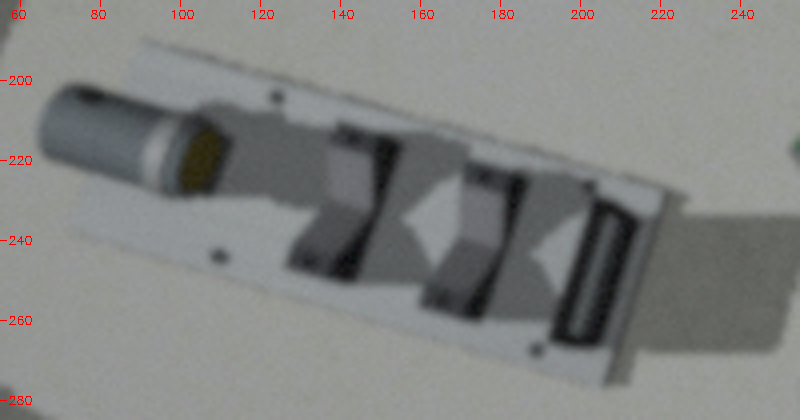

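View pics/s_tray.png

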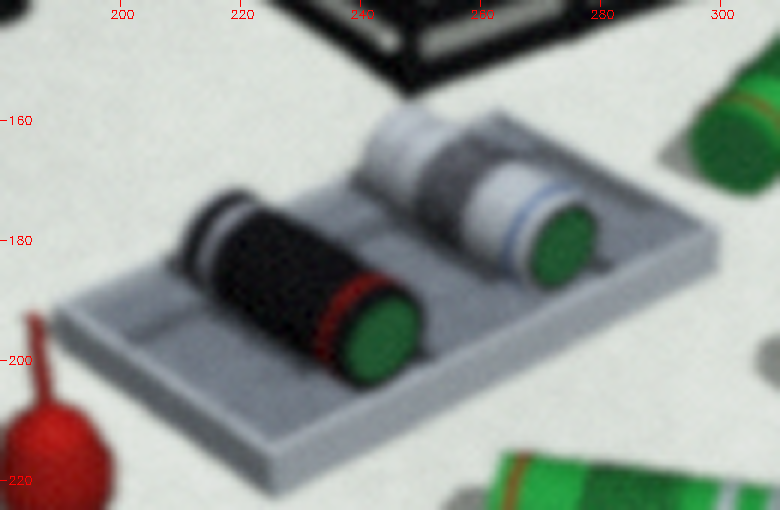

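The enlarged crops confirm it: a black barrel with a red band around top (362,190). Its glass end faces left (+y), as does the lamp end of the bench. The silver lens with the blue band is at (375,240). Next I fit the poses.

Run:
```python
from h import *
s=pickle.load(open("scene0.pkl","rb"))
crop(s,320,215,450,365,4,"pics/s_bench.png")
```

```text
(no output)
```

View pics/s_bench.png

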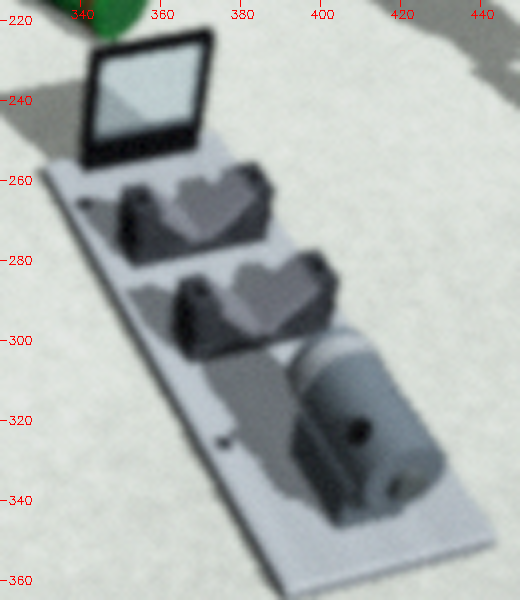

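```bash
cat > fit.py <<'E'
from h import *
from scipy.optimize import least_squares
t=pickle.load(open("top0.pkl","rb")); s=pickle.load(open("scene0.pkl","rb"))
def T(p,P): 
    P=np.array(P,float).reshape(-1,3); c,q=np.cos(p[2]),np.sin(p[2])
    return np.c_[p[0]+c*P[:,0]-q*P[:,1],p[1]+q*P[:,0]+c*P[:,1],P[:,2]]
def uv(o,X,k): return (np.array(X,float)+.5)/k-.5+np.array(o)
mm=1e-3
def fit(obs,p0,fix=None):
    def r(p): return np.concatenate([(proj(c,T(p,np.array(P)*mm))-uv(o,X,k)).ravel() for c,o,k,P,X in obs])
    q=least_squares(r,p0,loss="soft_l1"); return q.x,r(q.x).reshape(-1,2)
tb=dict(c=t,o=(55,180),k=4)
if __name__=="__main__":
    bt=(t,(55,180),4,[(55,-120,12),(-55,-120,12),(55,185,12),(-55,185,12)],[(665,188),(603,382),(143,40),(75,237)])
    bs=(s,(320,215),4,[(55,-120,12),(55,185,12),(-55,185,12),(0,48,25),(0,-24,25)],[(42,170),(288,590),(495,538),(263,335),(200,243)])
    for n,o in(("top",[bt]),("scene",[bs]),("both",[bt,bs])):
        p,r=fit(o,[.5,.23,-.2]); print("bench",n,p.round(4)); print(r.round(1).tolist())
    pb=p
    tt=(t,(325,140),4,[(135,80,26),(135,-80,26),(-135,-80,26),(-135,80,26)],[(55,90),(330,37),(468,515),(168,570)])
    ts=(s,(180,140),6,[(135,-80,26),(135,80,26),(-135,80,26),(-135,-80,26)],[(50,312),(275,455),(718,237),(500,110)])
    for n,o in(("top",[tt]),("scene",[ts]),("both",[tt,ts])):
        p,r=fit(o,[.56,-.24,-.2]); print("tray",n,p.round(4), "lane+",T(p,[.055,0,.036]).round(4)); print(r.round(1).tolist())
    pt=p
    # lens silhouettes
    a=np.linspace(0,2*np.pi,60)
    C=np.concatenate([np.c_[26*np.cos(a),0*a+y,36+26*np.sin(a)] for y in(-58,58)])*mm
    Lt=uv((325,140),[(125,167),(250,140),(330,124),(116,200),(130,245),(145,256),(250,237),(355,217),(367,180)],4)
    Ls=uv((180,140),[(195,205),(240,188),(262,200),(380,272),(418,300),(421,340),(400,375),(370,390),(340,378),(255,315),(190,260),(182,245)],6)
    def r(p,which):
        out=[]
        for c,L in which:
            h=cv2.convexHull(proj(c,T(p,C)).astype(np.float32))
            out+=[cv2.pointPolygonTest(h,(float(x),float(y)),True) for x,y in L]
        return np.array(out)
    for n,w in(("top",[(t,Lt)]),("scene",[(s,Ls)]),("both",[(t,Lt),(s,Ls)])):
        q=least_squares(r,[*T(pt,[.055,0,.036])[0][:2],pt[2]],args=(w,),loss="soft_l1",diff_step=1e-4); print("lens",n,q.x.round(4),r(q.x,w).round(1).tolist())
    pickle.dump((pb,pt,q.x),open("fit.pkl","wb"))
    G=[(x,y,12) for x in(-55,55) for y in(-120,185)]+[(x,y,z) for y in(-48,-24,24,48) for x,z in((-40,51),(-26,51),(0,25),(26,51),(40,51))]+[(0,102,61.8),(-36,-108,98),(36,-108,98)]
    W=T(pb,np.array(G)*mm)
    crop(t,55,180,255,285,4,"pics/t_bench1.png",proj(t,W)); crop(s,320,215,450,365,4,"pics/s_bench1.png",proj(s,W))
E
python3 fit.py
```

```text
bench top [ 0.515   0.2425 -0.2721]
[[1.0, -0.4], [1.1, 1.3], [-0.7, 0.2], [-2.0, -0.9]]
bench scene [ 0.5184  0.2444 -0.2795]
[[-0.6, -1.4], [-0.5, 1.5], [1.4, 0.0], [-0.2, -0.2], [0.3, -0.7]]
bench both [ 0.5168  0.2434 -0.2781]
[[0.7, -0.9], [0.4, 0.7], [-0.7, -1.1], [-2.3, -2.3], [-0.3, -1.9], [-0.1, 0.6], [1.6, -0.8], [0.0, -0.8], [0.5, -1.3]]
tray top [ 0.5597 -0.2417  0.1982] lane+ [[ 0.6136 -0.2308  0.036 ]]
[[-1.9, -1.4], [0.6, -2.4], [0.6, 0.6], [-0.2, 2.8]]
tray scene [ 0.5644 -0.2371  0.1994] lane+ [[ 0.6183 -0.2262  0.036 ]]
[[0.1, -0.3], [-0.5, 1.3], [1.1, -1.2], [-0.3, -0.1]]
tray both [ 0.5614 -0.2414  0.1977] lane+ [[ 0.6153 -0.2306  0.036 ]]
[[-2.0, -2.1], [0.5, -3.1], [0.3, -0.2], [-0.4, 1.9], [0.5, -1.4], [-0.3, 0.1], [1.1, -2.1], [-0.1, -0.9]]
lens top [ 0.6143 -0.235   0.1813] [1.2, 0.4, 0.1, -1.0, -0.3, 0.4, 0.3, 0.4, -0.3]
lens scene [ 0.6137 -0.2342  0.1406] [-0.3, 1.2, 1.8, 0.5, 0.5, 0.3, 0.0, 0.3, 0.9, 0.9, 1.1, 0.1]
lens both [ 0.6142 -0.2346  0.1697] [1.5, 0.4, -0.2, -0.8, -0.1, 0.1, 0.3, 0.6, -0.5, 0.1, 1.0, 1.3, 0.7, 0.7, 0.3, -0.1, 0.1, 0.5, 1.1, 1.7, 0.7]
```

View pics/t_bench1.png

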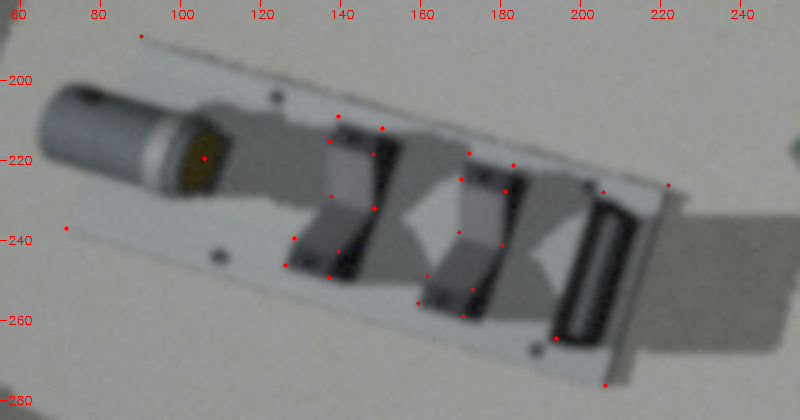

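View pics/s_bench1.png

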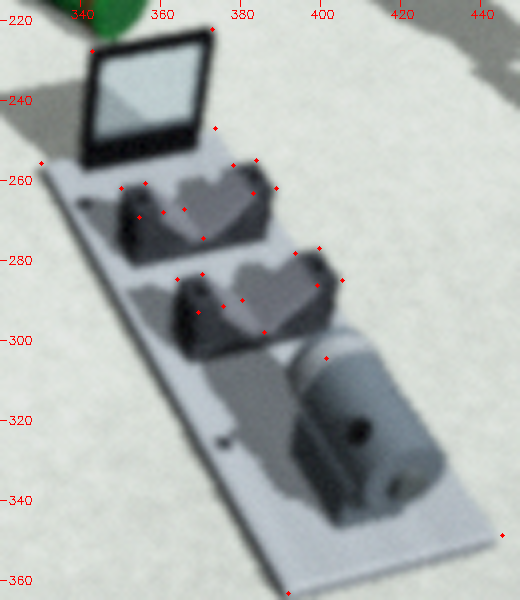

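```bash
python3 - <<'E'
import workcell
print([n for n in dir(workcell) if not n.startswith('_')])
print(getattr(workcell,'pinch_z',None))
E
cat > go.py <<'E'
# go(x,y,z,yaw_of_tool_y): shift and roll in the units of move_arm from the commanded/measured pose
import sys; from workcell import *; import numpy as np
from scipy.spatial.transform import Rotation as Ro
def rel(P,yaw,base=None,o=None):
    o=o or get_obs(); R=Ro.from_quat(o["tool_rot"]).as_matrix()
    d=R.T@(np.array(P)-(o["eef_pos"] if base is None else base))/.05
    a=np.arctan2(R[1,1],R[0,1]); w=(a-yaw+np.pi/2)%np.pi-np.pi/2   # tool z down
    print("now",o["clock"],o["eef_pos"].round(4),"yaw_y",round(float(np.degrees(a)),2),"tilt",np.degrees(np.arccos(-R[2,2])).round(2),"F",o["ft_force"].round(2),"w",round(o["grip_width"],4)); print("shift",d.round(3),"roll",round(float(np.degrees(w)/6),3))
E
python3 -c "
from go import *
rel([.614,-.2345,.16],.19)"
```

```text
['Unreachable', 'camera', 'get_obs', 'job_done', 'pinch_z']
0.0187
now 0.1 [0.209  0.4536 0.2305] yaw_y 65.26 tilt 0.11 F [ 0.14 -0.12 -0.43] w 0.0856
shift [-13.116  -9.105   1.427] roll 9.062
```

>>> move_arm([
  [85,[-0.5,-0.3,0],0.4],
  [85,[-1.2,-0.8,0],1],
  [85,[-2,-1.4,0],1.7],
  [85,[-2.8,-2,0],2.4],
  [85,[-3.6,-2.5,0],3],
  [85,[-4.4,-3,0],3.6],
  [85,[-5.2,-3.6,0],4.2],
  [85,[-6,-4.2,0],4.8],
  [85,[-6.8,-4.7,0],5.4],
  [85,[-7.5,-5.2,0],6],
])

```text
clock: 1.1
eef_pos: [0.4417, 0.0589, 0.2311]
tool_rot: [0.507, 0.862, -0.0, -0.0]
ft_force: [1.1, 0.2, 0.5]
grip_width: 0.0848
```

```bash
python3 -c "
from go import *
rel([.614,-.2345,.16],.19)"
```

```text
now 1.1 [0.4417 0.0589 0.2311] yaw_y 29.06 tilt 0.0 F [1.06 0.22 0.49] w 0.0848
shift [-6.803  0.162  1.421] roll 3.029
```

>>> move_arm([
  [85,[-0.8,0,0],0.3],
  [85,[-1.6,0,0],0.7],
  [85,[-2.4,0.05,0],1.1],
  [85,[-3.2,0.05,0.1],1.5],
  [85,[-4,0.1,0.3],1.9],
  [85,[-4.8,0.1,0.5],2.3],
  [85,[-5.5,0.15,0.7],2.6],
  [85,[-6.2,0.15,0.9],2.9],
  [85,[-6.6,0.16,1.1],3],
  [85,[-6.8,0.16,1.2],3.03],
])

```text
clock: 2.1
eef_pos: [0.6139, -0.2332, 0.1688]
tool_rot: [0.636, 0.771, -0.001, -0.001]
ft_force: [-0.2, 1.1, 0.2]
grip_width: 0.0849
```

Run:
```python
from go import *; from h import *
c=camera("scene"); d=camera("top")
rel([.614,-.2345,.0205],.19)
crop(c,160,100,320,230,5,"pics/s2.png"); crop(d,300,110,460,300,3,"pics/t2.png")
```

```text
now 2.2 [ 0.6135 -0.2323  0.1693] yaw_y 11.01 tilt 0.19 F [-0.45  0.08 -0.56] w 0.085
shift [-0.051  0.01   2.975] roll 0.021
```

View pics/s2.png

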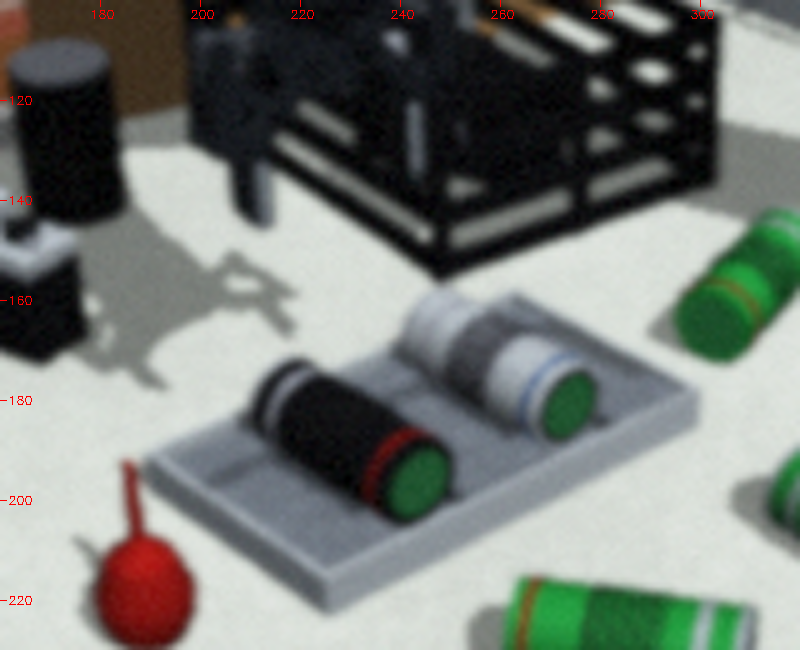

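View pics/t2.png

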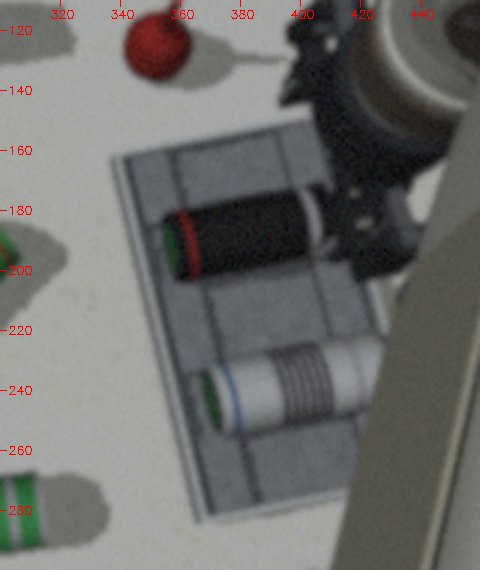

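Run:
```python
from fit import *
for c in (s,t):
  print(proj(c,[[.6135,-.2323,.182],[.6135+.0425*.982,-.2323+.0425*.19,.182],[.6135-.0425*.982,-.2323-.0425*.19,.182]]))
```

```text
[[226.77043348 138.41756413]
 [213.06890156 143.72129655]
 [239.91412733 133.32976551]]
[[403.80951783 168.34094361]
 [397.71749558 145.59856312]
 [410.05085817 191.64074969]]
```

>>> move_arm([
  [85,[-0.05,0.02,0.3],0],
  [85,[-0.05,0.02,0.7],0],
  [85,[-0.05,0.02,1.1],0],
  [85,[-0.05,0.02,1.5],0],
  [85,[-0.05,0.02,1.9],0],
  [85,[-0.05,0.02,2.3],0],
  [85,[-0.05,0.02,2.6],0],
  [85,[-0.05,0.02,2.85],0],
  [85,[-0.05,0.02,3.0],0],
  [85,[-0.05,0.02,3.03],0],
])

```text
clock: 3.2
eef_pos: [0.6152, -0.2332, 0.0193]
tool_rot: [0.635, 0.772, -0.0, -0.001]
ft_force: [-0.2, -0.2, -0.1]
grip_width: 0.0848
```

Run:
```python
from go import *; from h import *
c=camera("scene"); 
rel([.614,-.2345,.0175],.19)
crop(c,160,100,320,230,5,"pics/s3.png")
```

```text
now 3.25 [ 0.6155 -0.2335  0.0197] yaw_y 11.11 tilt 0.02 F [-0.41 -0.24  0.24] w 0.0851
shift [-0.014 -0.034  0.045] roll 0.037
```

View pics/s3.png

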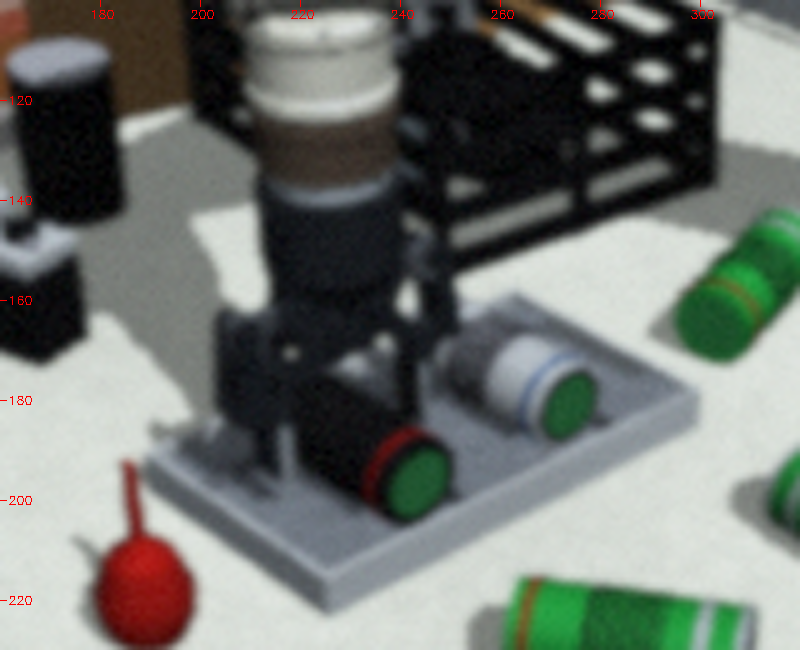

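The fingers straddle the barrel at its middle, with one tip at (217,195) and the other at (243,182). Closing.

>>> move_arm([
  [85,[0,-0.03,0.03],0],
  [70,[0,-0.03,0.03],0],
  [60,[0,-0.03,0.03],0],
  [54,[0,-0.03,0.03],0],
  [50,[0,-0.03,0.03],0],
  [45,[0,-0.03,0.03],0],
  [40,[0,-0.03,0.03],0],
  [40,[0,-0.03,0.03],0],
  [40,[0,-0.03,0.03],0],
  [40,[0,-0.03,0.03],0],
])

```text
clock: 4.25
eef_pos: [0.6145, -0.2345, 0.0192]
tool_rot: [0.636, 0.772, 0.0, 0.001]
ft_force: [-1.6, -0.9, 5.5]
grip_width: 0.0506
```

```bash
python3 -c "
from go import *
rel([.614,-.2345,.16],.19)"
```

```text
now 4.25 [ 0.6145 -0.2345  0.0192] yaw_y 11.07 tilt 0.07 F [-1.64 -0.92  5.51] w 0.0506
shift [-1.000e-03 -8.000e-03 -2.817e+00] roll 0.031
```

>>> move_arm([
  [40,[0,0,-0.05],0],
  [40,[0,0,-0.12],0],
  [40,[0,0,-0.25],0],
  [40,[0,0,-0.4],0],
  [40,[0,0,-0.6],0],
  [40,[0,0,-0.9],0],
  [40,[0,0,-1.2],0],
  [40,[0,0,-1.5],0],
  [40,[0,0,-1.8],0],
  [40,[0,0,-2],0],
])

```text
clock: 5.25
eef_pos: [0.6149, -0.2345, 0.1206]
tool_rot: [0.636, 0.772, 0.0, 0.001]
ft_force: [0.8, -0.3, -3.7]
grip_width: 0.0506
```

Run:
```python
from go import *; from h import *
c=camera("scene"); d=camera("top")
rel([.515,.2425,.18],-.275)
crop(c,160,80,320,230,5,"pics/s4.png"); crop(d,300,110,460,300,3,"pics/t4.png")
pickle.dump(c,open("scene4.pkl","wb"))
```

```text
now 5.35 [ 0.6156 -0.2347  0.1209] yaw_y 11.08 tilt 0.26 F [ 0.28 -0.08 -3.1 ] w 0.0503
shift [ 9.75  -0.134 -1.205] roll 4.473
```

View pics/s4.png

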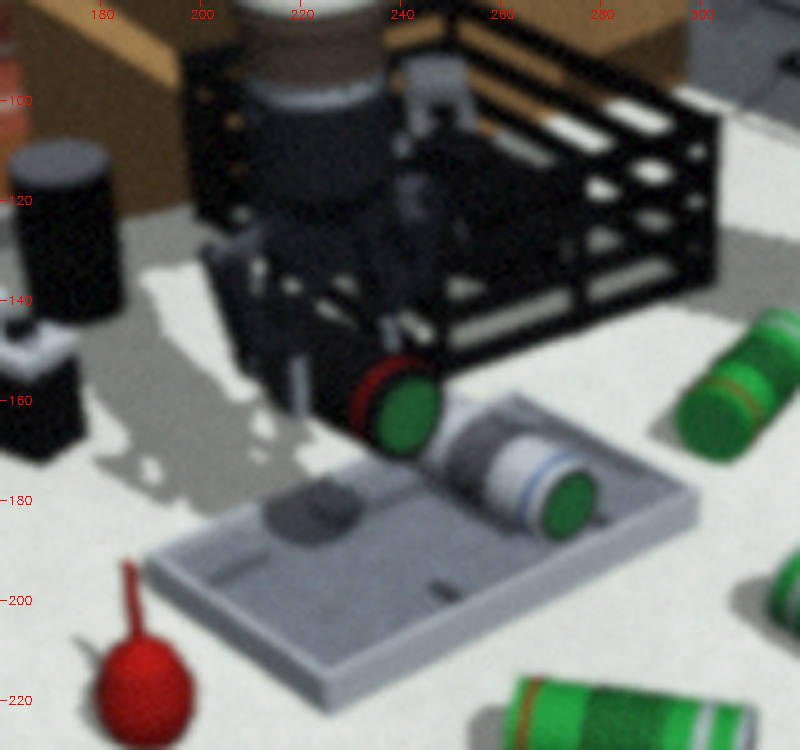

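View pics/t4.png

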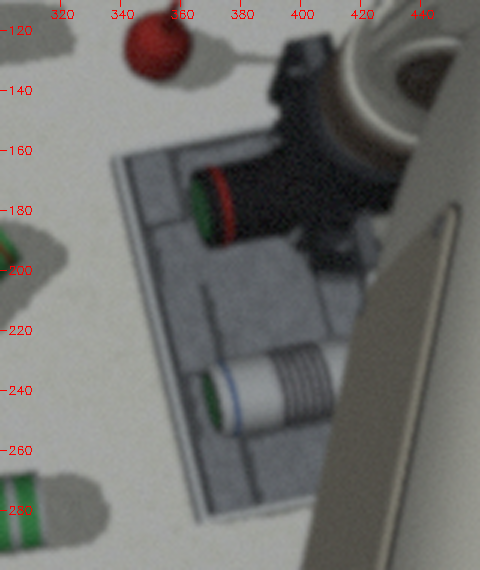

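Run:
```python
from fit import *
for y in(.17,.19):
  d=np.array([-np.sin(y),np.cos(y),0]); P=np.array([.6155,-.2347,.1377])
  for p in(0,-.1,.1):
    e=d*np.cos(p)+np.array([0,0,np.sin(p)])
    print(y,p,proj(s,P+.058*e).round(1),proj(t,P+.058*e).round(1))
```

```text
0.17 0 [[240.7 162.1]] [[367.4 179.2]]
0.17 -0.1 [[240.7 164.1]] [[366.9 180. ]]
0.17 0.1 [[240.5 160.1]] [[368.2 178.4]]
0.19 0 [[241.1 162. ]] [[367.5 179.8]]
0.19 -0.1 [[241.1 164. ]] [[367.  180.6]]
0.19 0.1 [[240.9 159.9]] [[368.3 179. ]]
```

>>> move_arm([
  [40,[0.1,0,-0.2],0],
  [40,[0.3,0,-0.4],0.1],
  [40,[0.7,0,-0.7],0.3],
  [40,[1.2,0,-0.9],0.5],
  [40,[1.8,-0.02,-1.1],0.8],
  [40,[2.4,-0.03,-1.2],1.1],
  [40,[3.0,-0.04,-1.2],1.4],
  [40,[3.6,-0.05,-1.2],1.7],
  [40,[4.2,-0.06,-1.2],2.0],
  [40,[4.7,-0.07,-1.2],2.2],
])

```text
clock: 6.35
eef_pos: [0.5645, -0.0019, 0.1787]
tool_rot: [0.72, 0.694, 0.0, -0.0]
ft_force: [-0.6, -1.0, -3.5]
grip_width: 0.0505
```

```bash
python3 -c "
from go import *
rel([.515,.2425,.18],-.275)"
```

```text
now 6.35 [ 0.5645 -0.0019  0.1787] yaw_y -2.13 tilt 0.04 F [-0.65 -0.98 -3.47] w 0.0505
shift [ 4.848 -1.171 -0.022] roll 2.272
```

>>> move_arm([
  [40,[0.5,-0.1,0],0.2],
  [40,[1.1,-0.25,0],0.5],
  [40,[1.7,-0.4,0],0.8],
  [40,[2.3,-0.55,0],1.1],
  [40,[2.9,-0.7,0],1.4],
  [40,[3.5,-0.85,0],1.65],
  [40,[4.0,-0.97,0],1.9],
  [40,[4.4,-1.07,0],2.1],
  [40,[4.7,-1.14,0],2.2],
  [40,[4.85,-1.17,0],2.27],
])

```text
clock: 7.35
eef_pos: [0.5149, 0.2421, 0.1786]
tool_rot: [0.797, 0.604, -0.0, -0.0]
ft_force: [0.0, 0.2, -3.8]
grip_width: 0.0507
```

Run:
```python
from go import *; from h import *
c=camera("scene"); d=camera("top")
rel([.515,.2425,.18],-.275)
crop(c,300,180,460,380,3,"pics/s5.png"); crop(d,55,140,255,300,4,"pics/t5.png")
```

```text
now 7.45 [0.5154 0.2413 0.1785] yaw_y -15.63 tilt 0.0 F [ 0.58 -0.15 -3.74] w 0.0503
shift [ 0.02  -0.015 -0.03 ] roll 0.021
```

View pics/s5.png

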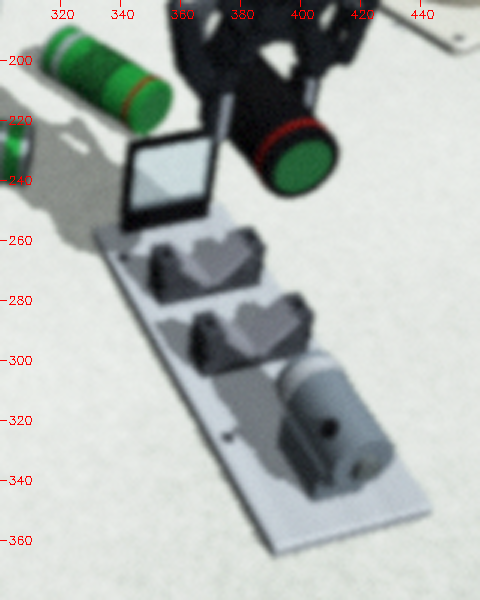

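View pics/t5.png

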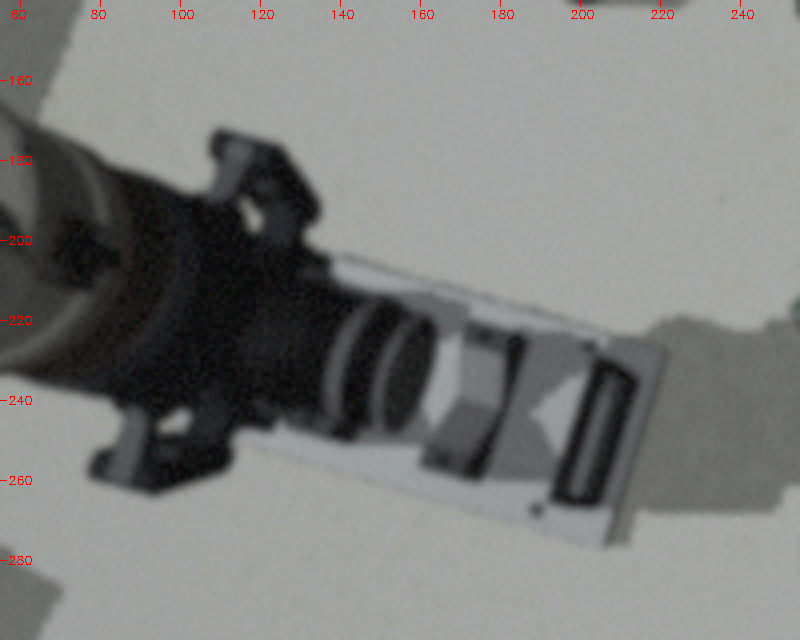

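Run:
```python
from fit import *
P=np.array([.5154,.2413,.1953]); y=-.273; d=np.array([-np.sin(y),np.cos(y),0])
print("front scene",proj(s,P+.058*d),"obs 400.8,234.8; back top",proj(t,P-.058*d),"obs 156.6,232.9")
# bench per camera with block features
bt=(t,(55,180),4,[(55,-120,12),(-55,-120,12),(55,185,12),(40,48,51),(-40,48,51),(40,-24,51),(-40,-24,51),(26,48,51),(0,48,25),(26,-24,51),(0,-24,25)],
 [(665,188),(603,382),(143,40),(338,122),(288,266),(468,162),(420,304),(333,152),(328,207),(462,186),(460,240)])
bs=(s,(320,215),4,[(55,-120,12),(55,185,12),(-55,185,12),(0,48,25),(0,-24,25),(40,48,51),(-40,48,51),(40,-24,51),(-40,-24,51)],[(42,170),(288,590),(495,538),(263,335),(200,243),(178,288),(334,288),(121,193),(270,190)])
for n,o in(("top",[bt]),("scene",[bs]),("both",[bt,bs])):
    p,r=fit(o,[.5,.23,-.2]); print("bench",n,p.round(4)); print(r.round(1).tolist())
```

```text
front scene [[400.3181001  234.09021842]] obs 400.8,234.8; back top [[159.14214753 233.43371573]] obs 156.6,232.9
bench top [ 0.5136  0.2427 -0.2766]
[[0.9, 0.5], [0.8, 2.1], [-0.6, 0.4], [0.1, -0.2], [-0.7, 1.1], [0.4, -1.0], [-0.3, 1.3], [-0.9, -1.3], [0.9, -1.4], [-0.3, -0.5], [-0.1, -0.5]]
bench scene [ 0.5196  0.2429 -0.2804]
[[-1.4, -1.6], [-1.7, 1.2], [0.2, -0.2], [-1.2, -0.4], [-0.6, -0.9], [3.5, 6.3], [0.6, -1.8], [3.2, 6.2], [0.3, -0.2]]
bench both [ 0.5156  0.2425 -0.2824]
[[1.1, -0.1], [0.6, 1.4], [-0.1, -0.9], [0.4, -1.3], [-0.6, -0.0], [0.7, -1.8], [-0.3, 0.3], [-0.7, -2.3], [1.1, -2.5], [-0.1, -1.3], [0.1, -1.4], [0.0, -2.4], [-0.4, -0.0], [1.4, -1.2], [0.1, -1.3], [0.7, -1.7], [4.8, 5.4], [1.9, -2.6], [4.5, 5.3], [1.6, -1.0]]
```

```bash
python3 -c "
from go import *
rel([.5155,.2427,.054],-.278)"
```

```text
now 7.45 [0.5154 0.2413 0.1785] yaw_y -15.63 tilt 0.0 F [ 0.58 -0.15 -3.74] w 0.0503
shift [ 0.026 -0.006  2.49 ] roll 0.049
```

>>> move_arm([
  [40,[0.02,0,0.2],0.05],
  [40,[0.02,0,0.5],0.05],
  [40,[0.02,0,0.9],0.05],
  [40,[0.02,0,1.3],0.05],
  [40,[0.02,0,1.6],0.05],
  [40,[0.02,0,1.9],0.05],
  [40,[0.02,0,2.15],0.05],
  [40,[0.02,0,2.35],0.05],
  [40,[0.02,0,2.45],0.05],
  [40,[0.02,0,2.48],0.05],
])

```text
clock: 8.45
eef_pos: [0.5162, 0.2408, 0.0537]
tool_rot: [0.799, 0.601, -0.0, -0.0]
ft_force: [-0.6, 0.2, -4.0]
grip_width: 0.0503
```

Run:
```python
from go import *; from h import *
c=camera("scene"); d=camera("top")
rel([.5155,.2427,.045],-.278)
crop(c,300,200,460,380,4,"pics/s6.png"); crop(d,55,140,255,300,4,"pics/t6.png")
```

```text
now 8.55 [0.5167 0.2413 0.0545] yaw_y -16.05 tilt 0.03 F [-0.03 -0.42 -3.26] w 0.0507
shift [ 0.021 -0.03   0.191] roll -0.02
```

View pics/s6.png

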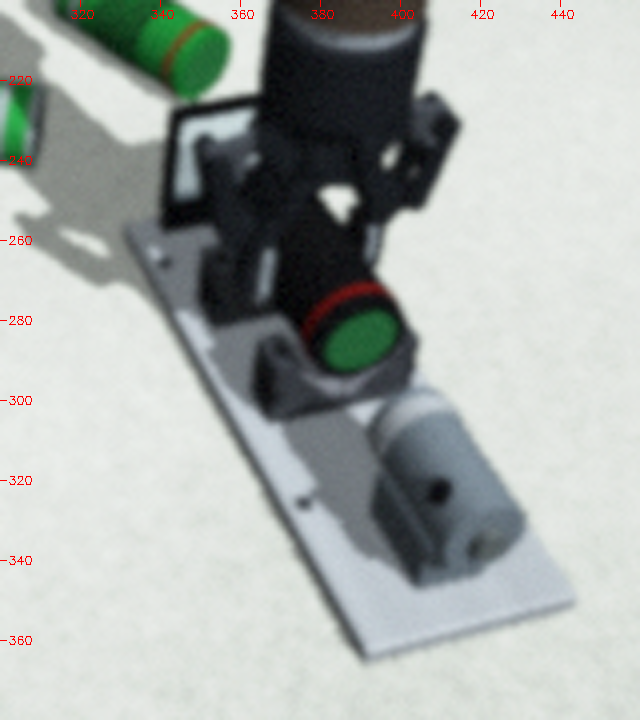

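View pics/t6.png

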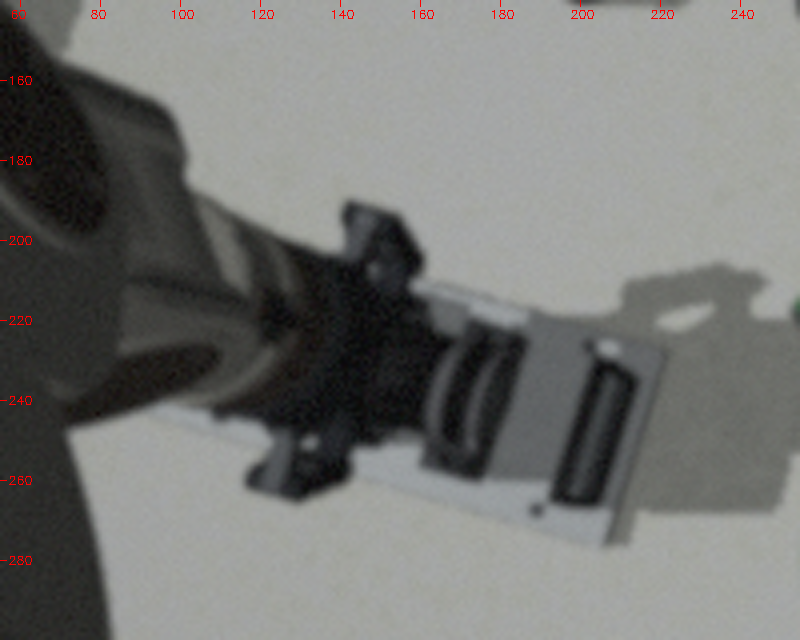

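>>> move_arm([
  [40,[0.01,0,0.02],0],
  [40,[0.02,0,0.04],0],
  [40,[0.02,0,0.06],0],
  [40,[0.02,0,0.07],0],
  [40,[0.02,0,0.08],0],
  [40,[0.02,0,0.09],0],
  [40,[0.02,0,0.1],0],
  [40,[0.02,0,0.1],0],
  [40,[0.02,0,0.1],0],
  [40,[0.02,0,0.1],0],
])

```text
clock: 9.55
eef_pos: [0.5167, 0.2421, 0.0493]
tool_rot: [0.799, 0.602, 0.0, -0.0]
ft_force: [-1.0, 0.1, -4.0]
grip_width: 0.0504
```

```bash
cat > st.py <<'E'
from go import *
o=get_obs(); R=Ro.from_quat(o["tool_rot"]).as_matrix()
print("F tool",(R.T@o["ft_force"]).round(2),"T tool",(R.T@o["ft_torque"]).round(3))
rel([.5155,.2427,.045],-.278,o=o)
E
python3 st.py
```

```text
F tool [-0.17 -0.97  4.02] T tool [-0.017 -0.007 -0.064]
now 9.55 [0.5167 0.2421 0.0493] yaw_y -16.04 tilt 0.0 F [-0.98  0.1  -4.02] w 0.0504
shift [ 0.005 -0.025  0.086] roll -0.019
```

>>> move_arm([
  [40,[0,0,0.005],0],
  [40,[0,0,0.01],0],
  [40,[0,0,0.015],0],
  [40,[0,0,0.02],0],
  [40,[0,0,0.025],0],
  [40,[0,0,0.03],0],
  [40,[0,0,0.035],0],
  [40,[0,0,0.04],0],
  [40,[0,0,0.04],0],
  [40,[0,0,0.04],0],
])

```text
clock: 10.55
eef_pos: [0.5166, 0.2421, 0.0473]
tool_rot: [0.799, 0.602, -0.0, -0.0]
ft_force: [-0.1, -0.3, -4.1]
grip_width: 0.0506
```

```bash
python3 st.py
```

```text
F tool [-0.29 -0.07  4.13] T tool [0.023 0.02  0.04 ]
now 10.55 [0.5166 0.2421 0.0473] yaw_y -16.04 tilt 0.0 F [-0.15 -0.26 -4.13] w 0.0506
shift [ 0.005 -0.024  0.046] roll -0.018
```

>>> move_arm([
  [40,[0,0,0.004],0],
  [40,[0,0,0.008],0],
  [40,[0,0,0.012],0],
  [40,[0,0,0.016],0],
  [40,[0,0,0.02],0],
  [40,[0,0,0.02],0],
  [40,[0,0,0.02],0],
  [40,[0,0,0.02],0],
  [40,[0,0,0.02],0],
  [40,[0,0,0.02],0],
])

```text
clock: 11.55
eef_pos: [0.5163, 0.2424, 0.0466]
tool_rot: [0.799, 0.602, -0.0, -0.0]
ft_force: [-6.0, 0.8, 4.4]
grip_width: 0.0506
```

```bash
python3 st.py
```

```text
F tool [-0.87 -6.04 -4.37] T tool [ 0.929 -0.221  0.049]
now 11.55 [0.5163 0.2424 0.0466] yaw_y -16.03 tilt 0.04 F [-6.05  0.83  4.38] w 0.0506
shift [ 0.002 -0.018  0.033] roll -0.016
```

>>> move_arm([
  [40,[0,-0.005,0],0],
  [40,[0,-0.01,0],0],
  [40,[0,-0.015,0],0],
  [40,[0,-0.02,0],0],
  [40,[0,-0.02,0],0],
  [40,[0,-0.02,0.005],0],
  [40,[0,-0.02,0.01],0],
  [40,[0,-0.02,0.01],0],
  [40,[0,-0.02,0.01],0],
  [40,[0,-0.02,0.01],0],
])

```text
clock: 12.55
eef_pos: [0.5156, 0.2426, 0.0459]
tool_rot: [0.799, 0.602, 0.0, -0.0]
ft_force: [-4.1, 1.9, 4.5]
grip_width: 0.0505
```

```bash
python3 st.py
```

```text
F tool [ 0.66 -4.46 -4.52] T tool [ 0.972 -0.011  0.036]
now 12.55 [0.5156 0.2426 0.0459] yaw_y -16.03 tilt 0.02 F [-4.11  1.87  4.52] w 0.0505
shift [ 0.002 -0.002  0.018] roll -0.017
```

>>> move_arm([
  [40,[0,-0.005,0],0],
  [40,[0,-0.01,0],0],
  [40,[0,-0.015,0],0],
  [40,[0,-0.02,0],0],
  [40,[0,-0.02,0],0],
  [40,[0,-0.02,0.005],0],
  [40,[0,-0.02,0.01],0],
  [40,[0,-0.02,0.01],0],
  [40,[0,-0.02,0.01],0],
  [40,[0,-0.02,0.01],0],
])

```text
clock: 13.55
eef_pos: [0.5146, 0.2425, 0.0451]
tool_rot: [0.799, 0.601, -0.0, 0.0]
ft_force: [-0.2, 0.1, -2.2]
grip_width: 0.0503
```

```bash
python3 st.py
```

```text
F tool [ 0.08 -0.24  2.19] T tool [ 0.246 -0.15   0.009]
now 13.55 [0.5146 0.2425 0.0451] yaw_y -16.05 tilt 0.03 F [-0.21  0.14 -2.19] w 0.0503
shift [0.009 0.015 0.002] roll -0.02
```

>>> move_arm([
  [40,[0,0,0.002],0],
  [40,[0,0,0.004],0],
  [40,[0,0,0.006],0],
  [40,[0,0,0.008],0],
  [40,[0,0,0.01],0],
  [40,[0,0,0.012],0],
  [40,[0,0,0.014],0],
  [40,[0,0,0.014],0],
  [40,[0,0,0.014],0],
  [40,[0,0,0.014],0],
])

```text
clock: 14.55
eef_pos: [0.5147, 0.2427, 0.045]
tool_rot: [0.799, 0.602, 0.0, 0.0]
ft_force: [-4.8, -2.0, 6.0]
grip_width: 0.0501
```

```bash
python3 st.py
```

```text
F tool [-3.25 -4.01 -6.03] T tool [ 0.708 -0.545  0.215]
now 14.55 [0.5147 0.2427 0.045 ] yaw_y -16.04 tilt 0.01 F [-4.75 -2.02  6.03] w 0.0501
shift [ 0.004  0.015 -0.   ] roll -0.019
```

>>> move_arm([
  [40,[0,-0.004,0],0],
  [40,[0,-0.008,0],0],
  [40,[0,-0.012,0],0.02],
  [40,[0,-0.012,0],0.03],
  [40,[0,-0.012,0],0.03],
  [40,[0,-0.012,0],0.03],
  [40,[0,-0.012,0],0.03],
  [40,[0,-0.012,0],0.03],
  [40,[0,-0.012,0],0.03],
  [40,[0,-0.012,0],0.03],
])

```text
clock: 15.55
eef_pos: [0.5146, 0.243, 0.0449]
tool_rot: [0.8, 0.6, 0.0, 0.0]
ft_force: [-2.5, -2.2, 5.0]
grip_width: 0.0504
```

```bash
python3 st.py
```

```text
F tool [-2.85 -1.82 -4.99] T tool [ 0.341 -0.468  0.102]
now 15.55 [0.5146 0.243  0.0449] yaw_y -16.22 tilt 0.06 F [-2.55 -2.23  4.99] w 0.0504
shift [-0.     0.018 -0.003] roll -0.049
```

Lateral force is small, so the lens is bearing on the V almost evenly. Opening.

>>> move_arm([
  [48,[0,-0.012,0],0.03],
  [50,[0,-0.012,0],0.03],
  [52,[0,-0.012,0],0.03],
  [55,[0,-0.012,0],0.03],
  [60,[0,-0.012,0],0.03],
  [66,[0,-0.012,0],0.03],
  [72,[0,-0.012,0],0.03],
  [78,[0,-0.012,0],0.03],
  [84,[0,-0.012,0],0.03],
  [85,[0,-0.012,0],0.03],
])

```text
clock: 16.55
eef_pos: [0.5135, 0.2431, 0.0446]
tool_rot: [0.801, 0.599, 0.0, -0.0]
ft_force: [-0.1, 1.5, -0.1]
grip_width: 0.085
```

```bash
python3 st.py
python3 - <<'E'
from workcell import *; from h import *
c=camera("scene"); d=camera("top")
crop(c,300,200,460,350,5,"pics/s7.png")
E
```

```text
F tool [ 1.41 -0.51  0.12] T tool [-0.018  0.008  0.005]
now 16.55 [0.5135 0.2431 0.0446] yaw_y -16.4 tilt 0.0 F [-0.09  1.5  -0.12] w 0.085
shift [ 0.004  0.039 -0.008] roll -0.078
```

View pics/s7.png

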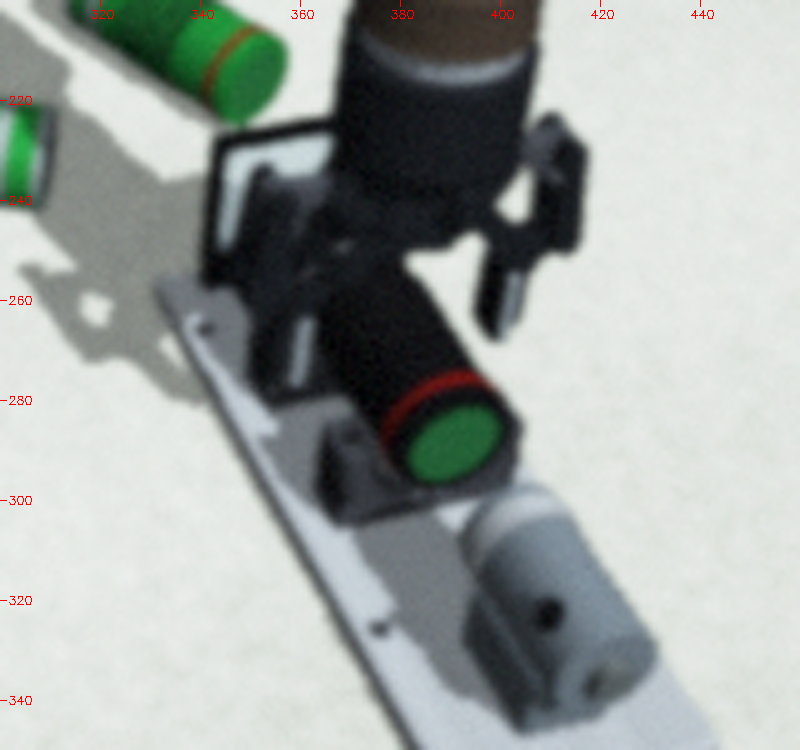

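Run:
```python
from fit import *
for b in([.5140,.2427,-.280],[.5168,.2427,-.28],[.512,.2427,-.28]):
    print(proj(s,T(b,[0,.058,.0618])).round(1), T(b,[0,.058,.0618]).round(4))
print("observed at z .0618:",px(s,390.6,288,.0618))
```

```text
[[390.9 287.2]] [[0.53   0.2984 0.0618]]
[[389.9 287.8]] [[0.5328 0.2984 0.0618]]
[[391.7 286.9]] [[0.528  0.2984 0.0618]]
observed at z .0618: [0.53207165 0.2996358  0.0618    ]
```

>>> move_arm([
  [85,[0,0,-0.1],0],
  [85,[0,0,-0.3],0],
  [85,[0,0,-0.6],0],
  [85,[0,0,-0.9],0],
  [85,[0,0,-1.2],0],
  [85,[0,0,-1.5],0],
  [85,[0,0,-1.8],0],
  [85,[0,0,-1.95],0],
  [85,[0,0,-2],0],
  [85,[0,0,-2],0],
])

```text
clock: 17.65
eef_pos: [0.5137, 0.2431, 0.145]
tool_rot: [0.801, 0.599, 0.0, 0.0]
ft_force: [-0.6, 0.6, -0.9]
grip_width: 0.0848
```

```bash
python3 st.py
python3 - <<'E'
from workcell import *; from h import *
c=camera("scene"); d=camera("top")
crop(c,300,200,460,350,5,"pics/s8.png"); crop(d,55,140,255,300,4,"pics/t8.png")
E
```

```text
F tool [ 0.42 -0.7   0.89] T tool [-0.04   0.006 -0.054]
now 17.65 [0.5137 0.2431 0.145 ] yaw_y -16.4 tilt 0.04 F [-0.55  0.6  -0.89] w 0.0848
shift [0.002 0.036 2.   ] roll -0.079
```

View pics/s8.png

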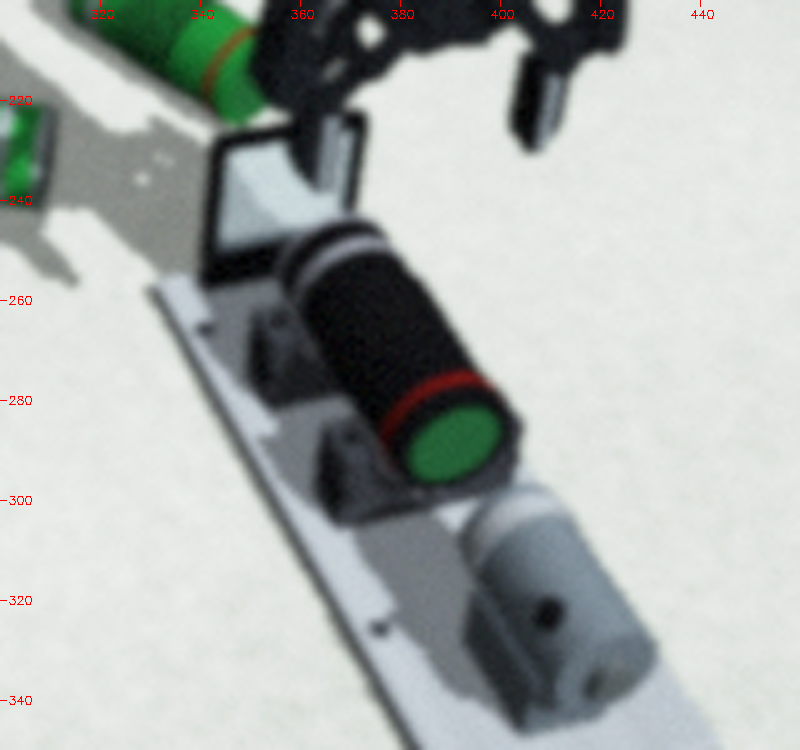

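View pics/t8.png

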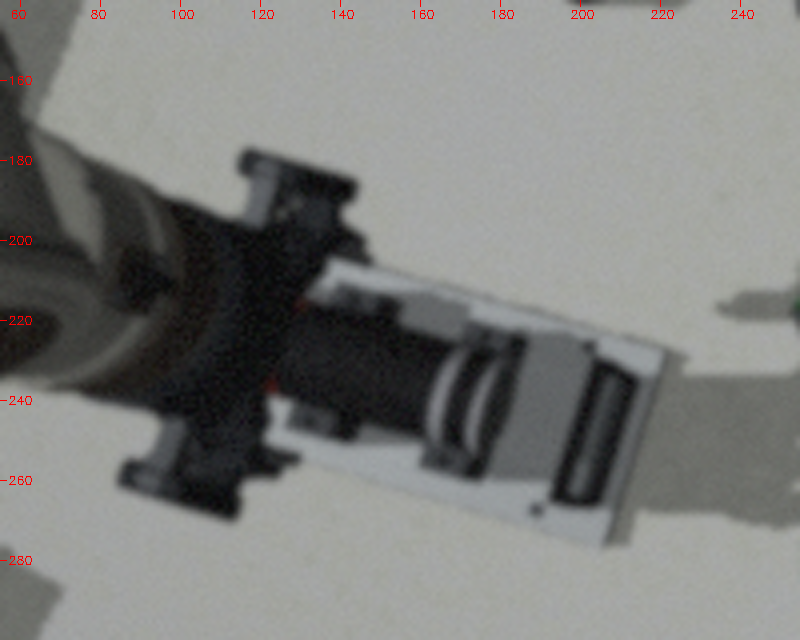

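The lens lies symmetrically in both blocks with its glass at (391,288), towards the lamp. Its measured front position is about 58 mm along the V. Now I close the fingers above it and come down on the middle.

>>> move_arm([
  [70,[0,0.008,0],-0.05],
  [50,[0,0.008,0],-0.05],
  [30,[0,0.008,0],-0.05],
  [10,[0,0.008,0],-0.05],
  [0,[0,0.008,0],-0.05],
  [0,[0,0.008,0.2],-0.05],
  [0,[0,0.008,0.45],-0.05],
  [0,[0,0.008,0.7],-0.05],
  [0,[0,0.008,0.9],-0.05],
  [0,[0,0.008,1.0],-0.05],
])

```text
clock: 18.75
eef_pos: [0.5129, 0.2424, 0.0925]
tool_rot: [0.799, 0.601, -0.002, -0.0]
ft_force: [-0.6, 0.3, 0.3]
grip_width: -0.0002
```

```bash
python3 st.py
python3 - <<'E'
from workcell import *; from h import *
c=camera("scene"); d=camera("top")
crop(c,300,200,460,350,5,"pics/s9.png")
E
python3 st.py
```

```text
F tool [ 0.12 -0.69 -0.26] T tool [ 0.012 -0.03   0.015]
now 18.75 [0.5129 0.2424 0.0925] yaw_y -16.1 tilt 0.18 F [-0.63  0.31  0.27] w -0.0002
shift [0.022 0.051 0.95 ] roll -0.028
F tool [-0.56  0.11 -0.66] T tool [ 0.044 -0.009  0.041]
now 18.85 [0.5131 0.2425 0.0932] yaw_y -16.1 tilt 0.15 F [-0.05 -0.56  0.66] w 0.0
shift [0.018 0.046 0.964] roll -0.029
```

View pics/s9.png

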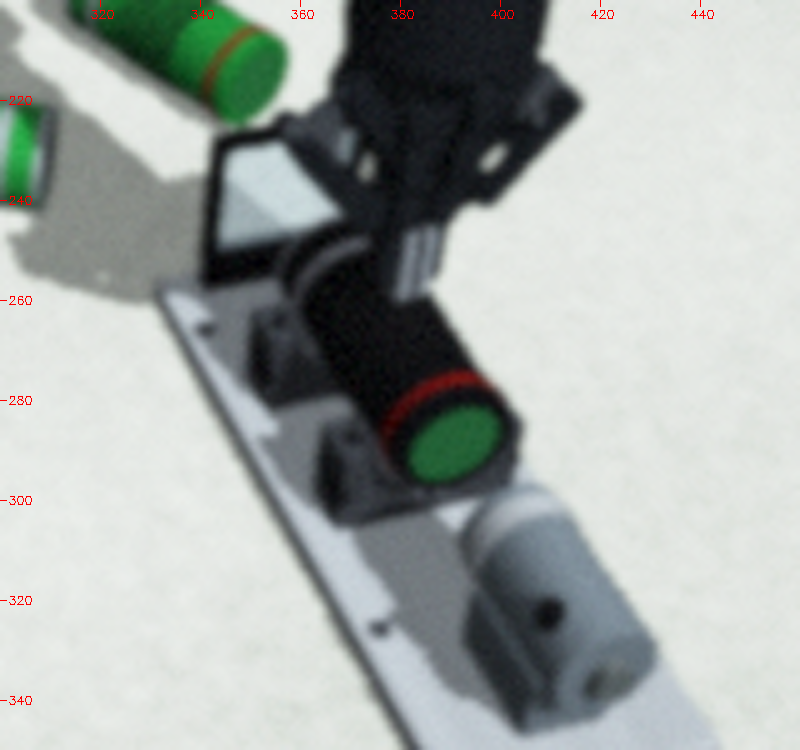

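>>> move_arm([
  [0,[0,0.01,0.02],0],
  [0,[0,0.015,0.04],0],
  [0,[0,0.015,0.06],0],
  [0,[0,0.015,0.075],0],
  [0,[0,0.015,0.085],0],
  [0,[0,0.015,0.09],0],
  [0,[0,0.015,0.095],0],
  [0,[0,0.015,0.1],0],
  [0,[0,0.015,0.1],0],
  [0,[0,0.015,0.1],0],
])

```text
clock: 19.85
eef_pos: [0.5146, 0.2427, 0.0896]
tool_rot: [0.799, 0.601, -0.0, -0.0]
ft_force: [-0.1, -0.1, 0.1]
grip_width: -0.0003
```

```bash
python3 st.py
```

```text
F tool [-0.08 -0.06 -0.1 ] T tool [0.031 0.007 0.044]
now 19.85 [0.5146 0.2427 0.0896] yaw_y -16.1 tilt 0.0 F [-0.08 -0.06  0.1 ] w -0.0003
shift [0.005 0.016 0.892] roll -0.029
```

Not touching yet (0.0896 m, with contact expected near 0.0878). I'll continue in fine steps.

>>> move_arm([
  [0,[0,0,0.004],0],
  [0,[0,0,0.008],0],
  [0,[0,0,0.012],0],
  [0,[0,0,0.016],0],
  [0,[0,0,0.02],0],
  [0,[0,0,0.024],0],
  [0,[0,0,0.028],0],
  [0,[0,0,0.032],0],
  [0,[0,0,0.035],0],
  [0,[0,0,0.035],0],
])

```text
clock: 20.85
eef_pos: [0.5147, 0.2427, 0.0879]
tool_rot: [0.799, 0.601, 0.0, -0.0]
ft_force: [1.0, -0.1, 0.8]
grip_width: 0.0002
```

```bash
python3 st.py
```

```text
F tool [ 0.16  1.03 -0.78] T tool [-0.038  0.013 -0.036]
now 20.85 [0.5147 0.2427 0.0879] yaw_y -16.1 tilt 0.0 F [ 1.03 -0.13  0.78] w 0.0002
shift [0.004 0.016 0.857] roll -0.029
```

>>> move_arm([
  [0,[0,0,0.003],0],
  [0,[0,0,0.006],0],
  [0,[0,0,0.009],0],
  [0,[0,0,0.012],0],
  [0,[0,0,0.015],0],
  [0,[0,0,0.015],0],
  [0,[0,0,0.015],0],
  [0,[0,0,0.015],0],
  [0,[0,0,0.015],0],
  [0,[0,0,0.015],0],
])

```text
clock: 21.85
eef_pos: [0.5147, 0.2427, 0.0878]
tool_rot: [0.799, 0.601, 0.0, 0.0]
ft_force: [-1.7, -1.4, 5.8]
grip_width: 0.0003
```

```bash
python3 st.py
```

```text
F tool [-1.82 -1.26 -5.82] T tool [ 0.332 -0.29  -0.004]
now 21.85 [0.5147 0.2427 0.0878] yaw_y -16.1 tilt 0.03 F [-1.72 -1.4   5.81] w 0.0003
shift [0.004 0.015 0.855] roll -0.029
```

>>> move_arm([
  [0,[0,0,0.003],0],
  [0,[-0.002,-0.002,0.006],0],
  [0,[-0.003,-0.003,0.009],0],
  [0,[-0.003,-0.003,0.01],0],
  [0,[-0.003,-0.003,0.01],0],
  [0,[-0.003,-0.003,0.01],0],
  [0,[-0.003,-0.003,0.01],0],
  [0,[-0.003,-0.003,0.01],0],
  [0,[-0.003,-0.003,0.01],0],
  [0,[-0.003,-0.003,0.01],0],
])

```text
clock: 22.85
eef_pos: [0.5148, 0.2427, 0.0877]
tool_rot: [0.799, 0.601, 0.001, 0.0]
ft_force: [-2.2, -0.1, 7.6]
grip_width: -0.0001
```

```bash
python3 st.py
python3 - <<'E'
from workcell import *; from h import *
c=camera("scene"); d=camera("top")
crop(c,300,200,460,350,5,"pics/s10.png"); cv2.imwrite("pics/t10.png",d["color"][:,:,::-1].copy())
E
python3 st.py
```

```text
F tool [-0.75 -2.1  -7.56] T tool [ 0.401 -0.328  0.003]
now 22.85 [0.5148 0.2427 0.0877] yaw_y -16.1 tilt 0.08 F [-2.23 -0.14  7.56] w -0.0001
shift [0.002 0.013 0.855] roll -0.028
F tool [-1.17 -2.04 -7.26] T tool [ 0.394 -0.358  0.021]
now 22.95 [0.5147 0.2427 0.0877] yaw_y -16.1 tilt 0.07 F [-2.29 -0.56  7.25] w 0.0
shift [0.003 0.014 0.854] roll -0.028
```

View pics/s10.png

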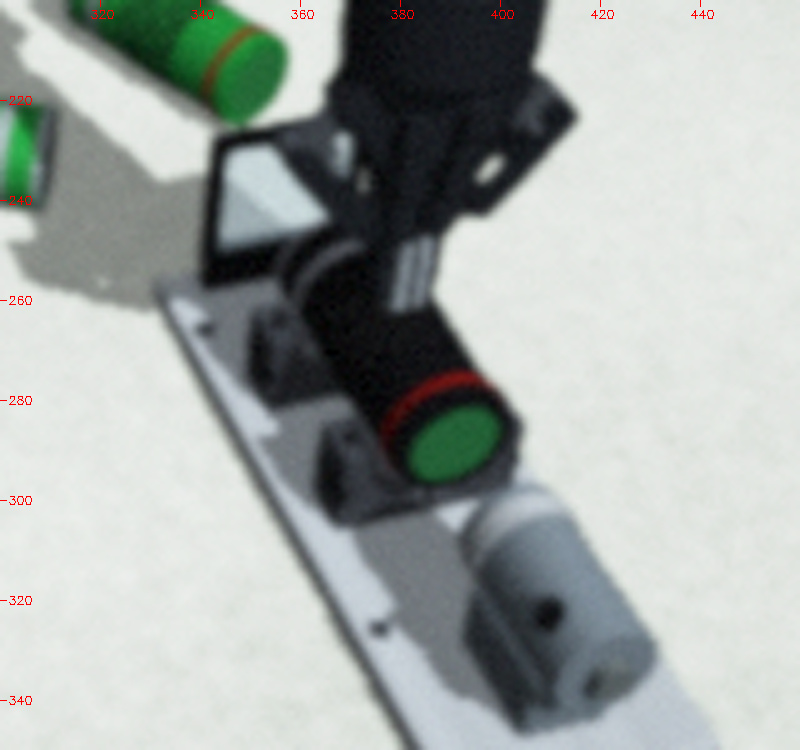

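View pics/t10.png

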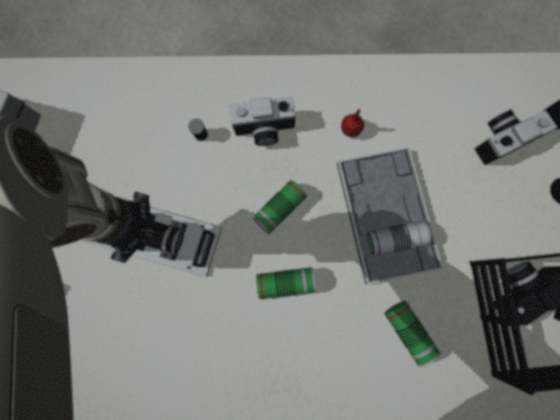

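>>> move_arm([
  [0,[-0.002,-0.003,0.004],0],
  [0,[-0.002,-0.006,0.008],0],
  [0,[-0.002,-0.008,0.012],0],
  [0,[-0.002,-0.008,0.014],0],
  [0,[-0.002,-0.008,0.014],0],
  [0,[-0.002,-0.008,0.014],0],
  [0,[-0.002,-0.008,0.014],0],
  [0,[-0.002,-0.008,0.014],0],
  [0,[-0.002,-0.008,0.014],0],
  [0,[-0.002,-0.008,0.014],0],
])

```text
clock: 23.95
eef_pos: [0.5147, 0.2427, 0.0877]
tool_rot: [0.799, 0.601, 0.001, 0.0]
ft_force: [-2.6, -1.1, 10.6]
grip_width: -0.0002
```

```bash
python3 st.py
```

```text
F tool [ -1.8  -2.2 -10.6] T tool [ 0.402 -0.49   0.052]
now 23.95 [0.5147 0.2427 0.0877] yaw_y -16.11 tilt 0.13 F [-2.63 -1.13 10.59] w -0.0002
shift [0.003 0.013 0.853] roll -0.03
```

>>> move_arm([
  [0,[0,0,0],0],
  [0,[0,0,0],0],
  [0,[0,0,0],0],
  [0,[0,0,0],0],
  [0,[0,0,0],0],
  [0,[0,0,0],0],
  [0,[0,0,0],0],
  [0,[0,0,0],0],
  [0,[0,0,0],0],
  [0,[0,0,0],0],
])

```text
clock: 24.95
eef_pos: [0.5147, 0.2427, 0.0877]
tool_rot: [0.799, 0.601, 0.001, 0.0]
ft_force: [-3.3, -1.2, 9.8]
grip_width: -0.0001
```

```bash
python3 st.py; python3 -c "
from workcell import *
print(job_done())"
```

```text
F tool [-2.09 -2.8  -9.83] T tool [ 0.446 -0.463  0.031]
now 24.95 [0.5147 0.2427 0.0877] yaw_y -16.11 tilt 0.13 F [-3.3  -1.24  9.82] w -0.0001
shift [0.003 0.014 0.853] roll -0.03
the job is handed in; nothing more can be done
None
```

The black lens is lying in both V-blocks with its glass facing the lamp, and the closed fingers were still pressing on top of the barrel when I handed the job in. I took it from the tray by its middle, set it down by feeling the contact force, released it to settle, then pressed.

**Press force:** steady at 9.8 to 10.6 N downward over the last second. A sideways force of about 2 to 3 N remained, so the far face (+x) carries a little more than the near one. By my estimate each face carries roughly 8 to 12 N.

**Seating:** the fingertips rest at a height of 87.7 mm, against 87.8 mm expected for a seated lens. The front face measured about 58 mm along the V from the bench middle.

**Bystanders:** in a picture taken about a second before the end, by eye, the silver lens, camera, film can and blower were where they started.

**Disagreement:** the two cameras put the bench's x position 3 to 6 mm apart. I relied on contact force for the final sideways centring instead. The job was handed in at 25 s.

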